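Close the link on the terminal board

ROBOT

A 6-joint arm with a two-finger parallel gripper is mounted at the origin on the work surface. World frame = base frame: x ahead of the robot, y to its left, z up, the work surface at z = 0. Lengths are in m, angles in rad, forces in N, time in s.
With the tool pointing down it reaches from about 0.35 to 0.975 m from the base axis. Payload 4.9 kg.
Tool frame: the origin (TCP) lies at the very end of the fingers, on their centre line; the grasp point (between the pads) lies 19 mm behind it; z points along the fingers, y is the direction in which the jaws open and shut (so a half turn about z gives the same grasp; the last joint's range is limited). The gripper opens to 85 mm and grips with 20 to 120 N. Pads are 22 mm wide; open, the fingers measure 114 mm over their backs; the gripper's body (76 mm by 85 mm) begins 54 mm behind the grasp point. The pads swing forward as they close: fully open they stand 13 mm farther back than shut.
Start: joints at [1.215, 0.053, 1.613, -0, 1.476, -0.119], TCP at [0.147, 0.608, 0.231] pointing down, gripper open.
Joint ranges: [-3.01, 3.01], [-1.01, 2.22], [0.06, 2.58], [-1.02, 4.17], [0.09, 2.62], [-3.14, 3.14]. Speed limits (rad/s): [2.57, 2.57, 3.14, 3.14, 3.14, 3.14].

INTERFACE

Orientations are given as a rotation vector (axis times angle).
In Python, from station import ctrl gives the robot as it stands.
- The arm moves only by the tool step_arm, never from a script. Its argument "moves" is a list of rows, each a list of 5 numbers: the opening, from 0 (shut) to 1 (fully open), then the shift along the world's x, y, z in m, then the turn about the world's z in degrees. A call has 1 to 20 rows; each row shifts and turns the pose as measured when the row begins; what a row does not reach is not made up. A row lasts 1/8 s, in which the tool goes at most 62.5 mm and 10.7 degrees, less where a joint would pass 70% of its speed; a pose out of reach is approached as far as the arm can. A call is refused whole if a number of a shift passes 0.0625 or a number of a turn 10.7, either way. A call with a gripper value outside its range is refused whole. The fingers move at their own pace and stop on an object; "newtons" is the grip in N (left out, the last holds). Time passes only in rows, so rows that do not move let the fingers close. It gives the time, the measured TCP pose, the force and the opening at its end, in the units of the state.
- ctrl.get_obs(): the state, without advancing time (a new reading comes with each control period).
- ctrl.get_image(name): name is "scene" or "top" or "wrist"; returns a dict with "color" (420x560x3 uint8, red, green, blue), "camera_matrix" (3x3 intrinsics, pixels), "R" (3x3) and "t" (3): a world point X has camera coordinates R X + t; the wrist camera has in their place "T_tool_cam" (4x4, takes a point from camera to tool coordinates, whose origin is the TCP and whose axes are the flange's). Camera axes: x right, y down, z forward; pixel columns grow to the right and rows downward; lengths in m; the calibration is good to about 2 mm. A picture is of the moment at which its call begins: read the wrist's pose just before it. There is no depth.
- ctrl.finish_job(): hands the job in, once; it reports no verdict.
Trained networks look in a picture, given as the dict that the camera call returned (one of the last four; its "shot" number tells which), for a name from the list of things; names that differ only in an ending like _2 or _b are one class to them, and where a whole thing is asked for, a point or a joint stands for the part that bears it (a point fixed in the world has none). Each returns a list of dicts, best first, with "p" (0 to 1); they miss things now and then, are a little off and sometimes report something else, mostly with a low value. They report only what shows in the picture. A call takes as long as a camera call. They do not tell look-alikes from the thing itself.
- ctrl.spot_in(picture, query): "bbox" ([left, top, right, bottom] in pixels, round what is visible of it).
The state is a dict: "t": time; "q": joint angles; "dq": joint speeds; "effort": joint torques, N m; "tool_pos": TCP position; "tool_rot": TCP orientation; "contact_force": force on the tool from outside, world axes, zero at the start; "wrist_torque": the same for the moment, N m; "opening": finger opening in m.
Only numpy, scipy, OpenCV 4.12 (cv2) and the standard library are available. Lean on these libraries where they do the work, as an engineer would, in place of code of your own. Each camera call takes 0.05 s, during which the arm holds its last target.

TASK

On the grey terminal board, take the flat metal link by its black handle, lift it and swing it about its tall bolt until its slot is over the slim pointed stud, not the squat flat-topped terminal on the other side. Let the slot drop over the stud so that the link lies flat on the board, and let go.

Things in the scene. Friction and masses are not known exactly. Their poses are not given: they have to be found in the camera images.
- link_grip (a point): Centre of the link's upright black handle, a block 34 mm long (along the link), 16 mm thick, 45 mm high; this point is 32 mm above the board, the top 50 mm. The link: loose flat aluminium bar 195 x 48 x 5 mm, 0.2 kg, lying on the board, its eye (15 mm hole, 70 mm from this point) on the tall bolt. x: along the link from eye to slot, z: up. The identical spare link on the bench is not used.
- link_slot (a point): Centre of the link's slot, at the link's underside: a closed rectangular opening 46 mm long (along the link) and 30 mm wide. It lies 130 mm from the eye's centre and 60 mm from the handle's; the link's tip is 40 mm further out. Axes as link_grip.
- pivot (a point): Foot of the tall bolt (8 mm thick) about which the link swings, on the board's top face. Its nut, 24 mm across, is run up: the nut's underside is 52 mm above the board, so the link can rise about 45 mm. The eye is loose, 3.5 mm of play each way. The board is a fixed grey slab, 240 x 320 mm, 20 mm thick, turned by up to 17 degrees.
- stud (a point): Foot, on the board's top face, of the slim pointed brass stud for the slot: 12 mm thick, 18 mm high (raise the link more to clear it), its foot in a flush brass disc 22 mm across. It stands 120 to 140 mm from the tall bolt, left or right of the parked link, 45 to 75 degrees of swing away. On the other side stands a squat flat-topped brass terminal, 36 mm across, 13 mm high: not used.
Not all that is in view belongs to the job. What is shaped like the part that bears link_grip but brown or pink is not meant.

How it is judged:
At the end, for the whole second after the job is handed in: The slim stud stands inside the link's slot (slot centre within 22 mm of the stud), the link lies flat on the board (slot's underside within 4 mm of the board, tilt under 6 degrees) with its eye still on the tall bolt (handle within 80 mm of the bolt), and the handle has been let go (horizontal distance between link_slot and stud below 0.022 m and z of link_slot in the frame of stud below 0.004 m and angle between link_slot's own z axis and vertical below 0.1 rad and horizontal distance between link_grip and pivot below 0.08 m); the robot touches nothing.
It also fails if it takes over 35 s, if anything falls off the work surface, if the arm or the gripper's body presses on something with over 40 N, if the wrist force passes 120 N, or if a joint passes its speed limit or range.

## Working session

There is one attempt and no reset: what is moved stays moved. The work goes in short steps, Python scripts to look and compute and a tool call to move; the robot and the scene stay as the last step left them, time stands still between calls to the robot, and variables do not carry over. Pictures are saved under pics/ and viewed, and the job is handed in when it is done.

Besides the shell and the picture viewer there is one more tool, called after "Call:" by a JSON object that holds its "fn" and its "kwargs", one argument or row to a line. step_arm: Moves the arm, as the interface text tells. Its arguments: {"type":"object","properties":{"moves":{"type":"array","items":{"type":"array","items":{"type":"number"}}},"newtons":{"type":"number"}},"required":["moves"]}

```bash
mkdir -p pics; ls; python3 - <<'E'
from station import ctrl
import cv2
o=ctrl.get_obs(); print({k:o[k] for k in('t','tool_pos','tool_rot','opening')})
for n in('scene','top'):
    p=ctrl.get_image(n); cv2.imwrite(f'pics/{n}0.png',p['color'][:,:,::-1])
    for q in('link_grip','link_slot','pivot','stud'):
        try: print(n,q,[( [round(float(v)) for v in d['bbox']],round(d['p'],2)) for d in ctrl.spot_in(p,q)][:4])
        except Exception as e: print(q,e)
    print(p['camera_matrix'].tolist(),p['R'].tolist(),p['t'].tolist())
E
```

```text
pics
{'t': 0.0, 'tool_pos': array([0.14638966, 0.60696533, 0.23004671]), 'tool_rot': array([-0.37096358, -3.11912709,  0.00314901]), 'opening': 0.08581492416276909}
scene link_grip [([154, 184, 254, 241], 0.91), ([373, 206, 452, 289], 0.83), ([297, 287, 399, 419], 0.56)]
scene link_slot [([379, 205, 453, 290], 0.85), ([157, 181, 258, 246], 0.58)]
scene pivot [([105, 153, 324, 312], 0.81)]
scene stud [([251, 235, 266, 246], 0.46)]
[[421.54905250921684, 0.0, 279.20372824044574], [0.0, 421.54905250921684, 205.2202856057368], [0.0, 0.0, 1.0]] [[-0.7220140827664617, 0.6918258616214986, -0.008522997041897741], [0.457125354318527, 0.4677529246735483, -0.7564678525215088], [-0.519357367066326, -0.5500765207232654, -0.6539753409899495]] [0.2968752038785299, -0.1868283521245558, 1.01825588700772]
top link_grip [([73, 117, 202, 189], 0.85), ([95, 261, 222, 353], 0.7), ([331, 109, 368, 231], 0.68)]
top link_slot [([94, 259, 216, 353], 0.95), ([330, 106, 367, 231], 0.78), ([77, 118, 201, 186], 0.58), ([240, 93, 454, 260], 0.57)]
top pivot [([239, 91, 455, 257], 0.85)]
top stud [([266, 170, 280, 181], 0.66)]
[[491.7995800330387, 0.0, 280.1782896514507], [0.0, 491.7995800330387, 211.36437300920045], [0.0, 0.0, 1.0]] [[0.023109643628363433, -0.9997316207477212, 0.0016219890581698037], [-0.9892183023283353, -0.023101246193579374, -0.14461494654063123], [0.14461360485796637, 0.0017374986153709307, -0.9894866782269205]] [0.03305612288641659, 0.46103937962915337, 0.700933270417408]
```

View pics/scene0.png

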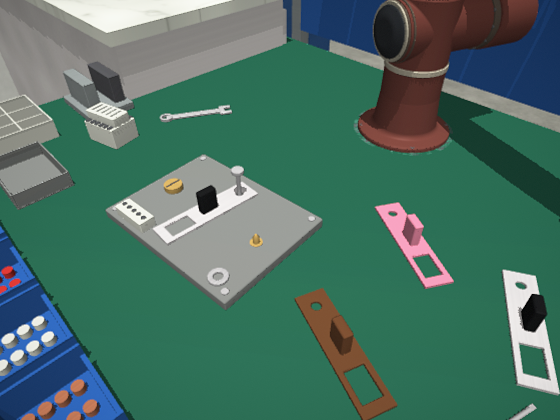

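View pics/top0.png

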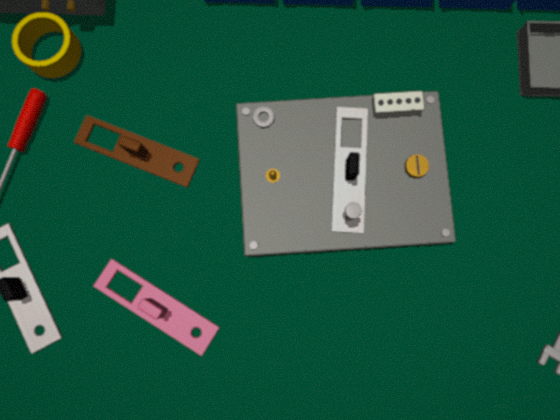

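The parked link runs up from the bolt, whose nut is at about (352,211) in the top view, to its slot at (351,132). The stud is on the left at (273,175) and the squat terminal on the right at (417,166). I'll zoom in to measure.

```bash
python3 - <<'E'
import cv2
a=cv2.imread('pics/top0.png')[85:265,230:460]; cv2.imwrite('pics/top0z.png',cv2.resize(a,None,fx=3.4,fy=3.3333,interpolation=cv2.INTER_CUBIC))
a=cv2.imread('pics/scene0.png')[150:310,100:330]; cv2.imwrite('pics/scene0z.png',cv2.resize(a,None,fx=3.4,fy=3.4,interpolation=cv2.INTER_CUBIC))
E
```

```text
(no output)
```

View pics/top0z.png

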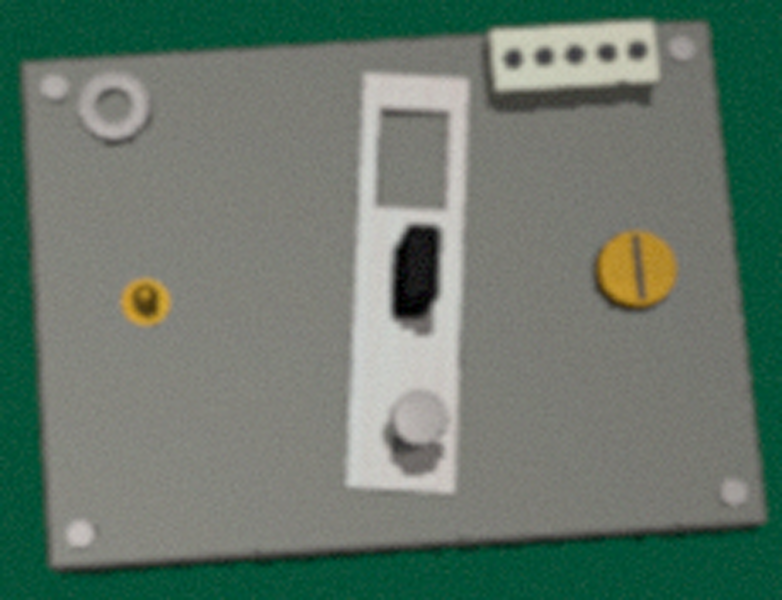

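View pics/scene0z.png

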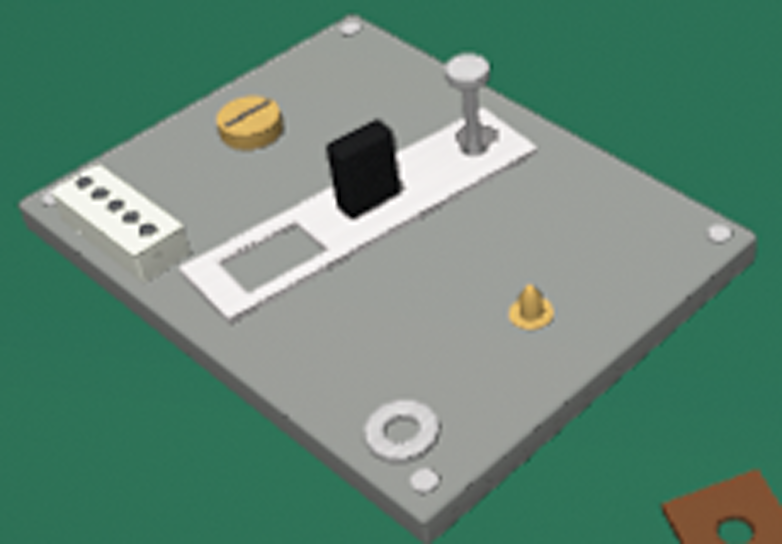

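```bash
cat > h.py <<'E'
import numpy as np
K={'scene':(421.549,279.204,205.220),'top':(491.7996,280.178,211.364)}
RT={'scene':(np.array([[-0.7220140827664617,0.6918258616214986,-0.008522997041897741],[0.457125354318527,0.4677529246735483,-0.7564678525215088],[-0.519357367066326,-0.5500765207232654,-0.6539753409899495]]),np.array([0.2968752038785299,-0.1868283521245558,1.01825588700772])),
'top':(np.array([[0.023109643628363433,-0.9997316207477212,0.0016219890581698037],[-0.9892183023283353,-0.023101246193579374,-0.14461494654063123],[0.14461360485796637,0.0017374986153709307,-0.9894866782269205]]),np.array([0.03305612288641659,0.46103937962915337,0.700933270417408]))}
def plane(cam,uv,z):
    f,cx,cy=K[cam];R,t=RT[cam]
    d=R.T@np.array([(uv[0]-cx)/f,(uv[1]-cy)/f,1.]);c=-R.T@t
    return c+d*(z-c[2])/d[2]
def tz(u,v): return (230+u/3.4,85+v/3.33333)
def sz(u,v): return (100+u/3.4,150+v/3.4)
E
python3 - <<'E'
from h import *
np.set_printoptions(precision=4,suppress=True)
L=[plane('top',tz(*p),.025) for p in((362,73),(469,78),(455,493),(346,487))]
tip=(L[0]+L[1])/2;butt=(L[2]+L[3])/2
d=(tip-butt);print('top len',np.linalg.norm(d));u=d/np.linalg.norm(d)
print('ang',np.degrees(np.arctan2(u[1],u[0])),'eye',butt+.025*u,tip-.17*u,'grip',(butt+tip)/2-.0025*u)
S=[plane('top',tz(*p),.025) for p in((380,109),(449,111),(445,210),(375,207))]
s=sum(S)/4;print('slot',s,'grip',s-.06*u,'eye',s-.13*u)
print('handle top', plane('top',tz(422,262),.07))
print('stud',plane('top',tz(146,302),.02),plane('scene',sz(531,311),.02))
Ls=[plane('scene',sz(*p),.025) for p in((180,265),(232,319),(537,147),(480,106))]
t2=(Ls[0]+Ls[1])/2;b2=(Ls[2]+Ls[3])/2;u2=(t2-b2)/np.linalg.norm(t2-b2)
print('scene len',np.linalg.norm(t2-b2),'ang',np.degrees(np.arctan2(u2[1],u2[0])),'grip',(t2+b2)/2-.0025*u2)
print('bolt foot scene',plane('scene',sz(474,150),.025)); 
for z in(.072,.08,.085):print('nut',z,plane('top',tz(419,416),z),plane('scene',sz(468,66),z))
C=[plane('top',tz(*p),.02) for p in((22,62),(708,22),(766,522),(52,568))];print('board',C)
E
```

```text
top len 0.19505046519685082
ang -1.8364421126275368 eye [ 0.4574 -0.0593  0.025 ] [ 0.4575 -0.0593  0.025 ] grip [ 0.5274 -0.0615  0.025 ]
slot [ 0.5869 -0.0633  0.025 ] grip [ 0.5269 -0.0614  0.025 ] eye [ 0.457  -0.0592  0.025 ]
handle top [ 0.5267 -0.0611  0.07  ]
stud [0.5174 0.0562 0.02  ] [0.5176 0.0556 0.02  ]
scene len 0.1936304263496024 ang -1.4451114476629914 grip [ 0.5282 -0.0609  0.025 ]
bolt foot scene [ 0.4613 -0.0556  0.025 ]
nut 0.072 [ 0.4592 -0.0596  0.072 ] [ 0.4522 -0.0664  0.072 ]
nut 0.08 [ 0.4579 -0.0584  0.08  ] [ 0.4588 -0.0575  0.08  ]
nut 0.085 [ 0.4572 -0.0577  0.085 ] [ 0.463  -0.0519  0.085 ]
board [array([0.6316, 0.1164, 0.02  ]), array([ 0.6589, -0.2012,  0.02  ]), array([ 0.4222, -0.2214,  0.02  ]), array([0.3941, 0.0946, 0.02  ])]
```

Call:
{"fn": "step_arm", "kwargs": {
  "moves": [
    [1,0.025,-0.0445,0,0.8],
    [1,0.025,-0.0445,0,0.8],
    [1,0.025,-0.0445,0,0.8],
    [1,0.025,-0.0445,0,0.8],
    [1,0.025,-0.0445,0,0.8],
    [1,0.025,-0.0445,0,0.8],
    [1,0.025,-0.0445,0,0.8],
    [1,0.025,-0.0445,0,0.8],
    [1,0.025,-0.0445,0,0.8],
    [1,0.025,-0.0445,0,0.8],
    [1,0.025,-0.0445,0,0.8],
    [1,0.025,-0.0445,0,0.8],
    [1,0.025,-0.0445,-0.02,0.8],
    [1,0.025,-0.0445,-0.02,0.8],
    [1,0.025,-0.0445,-0.02,0.8]
  ]
}}

```text
t: 2.38
tool_pos: [0.5312, -0.0802, 0.1764]
tool_rot: [0.022, 3.123, 0.007]
contact_force: [0.3, 0.2, -1.0]
opening: 0.0856
```

Call:
{"fn": "step_arm", "kwargs": {
  "moves": [
    [1,-0.004,0.019,-0.03,-0.8],
    [1,0,0,0,0]
  ]
}}

```text
t: 2.62
tool_pos: [0.5273, -0.0646, 0.1439]
tool_rot: [0.053, 3.126, 0.007]
contact_force: [0.1, -0.7, -1.0]
opening: 0.0855
```

```bash
python3 - <<'E'
from station import ctrl
import cv2
from scipy.spatial.transform import Rotation as Ro
import numpy as np
o=ctrl.get_obs(); print(o['tool_pos'],o['tool_rot'],o['q'])
p=ctrl.get_image('wrist'); c=p['color'][:,:,::-1].copy()
T=p['T_tool_cam'];Rw=Ro.from_rotvec(o['tool_rot']).as_matrix();K=p['camera_matrix']
def proj(X):
    Xt=Rw.T@(np.array(X)-o['tool_pos']); Xc=np.linalg.inv(T)@np.r_[Xt,1]; q=K@Xc[:3]; return q[:2]/q[2]
for n,X in dict(grip=(.527,-.0612,.07),slot=(.587,-.0633,.025),stud=(.5175,.056,.02),bolt=(.458,-.058,.08),eye=(.458,-.058,.025)).items():
    q=proj(X);print(n,q);cv2.circle(c,(int(q[0]),int(q[1])),3,(0,0,255),-1)
cv2.imwrite('pics/w1.png',c)
E
```

```text
[ 0.52733493 -0.06457463  0.14389584] [0.05321562 3.12572093 0.00657857] [-0.26615746 -0.11191142  1.92348129  0.00814101  1.31613226 -1.80490312]
grip [281.11179601 217.10335156]
slot [280.12854882 265.0953006 ]
stud [420.90225598 181.89370984]
bolt [283.02707597 113.89737242]
eye [281.54052869 112.34186031]
```

View pics/w1.png

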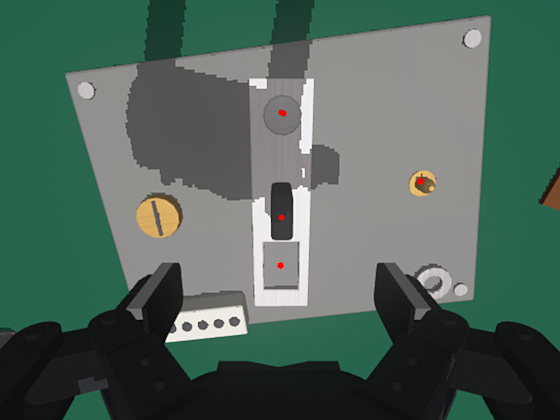

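The wrist view agrees with my estimates: the handle is at (282,212), the nut at (282,115) and the stud at (423,183). Descending and gripping.

Call:
{"fn": "step_arm", "kwargs": {
  "moves": [
    [1,0,0.003,-0.04,0],
    [1,0,0,-0.04,0],
    [1,0,0,-0.029,0],
    [1,0,0,0,0]
  ]
}}

```text
t: 3.18
tool_pos: [0.5355, -0.0636, 0.0449]
tool_rot: [0.046, 3.105, -0.005]
contact_force: [0.5, -1.1, 0.5]
opening: 0.0854
```

Call:
{"fn": "step_arm", "kwargs": {
  "moves": [
    [1,-0.006,0.002,-0.01,0],
    [1,0,0,0,0]
  ]
}}

```text
t: 3.42
tool_pos: [0.532, -0.062, 0.0387]
tool_rot: [0.044, 3.098, -0.008]
contact_force: [0.1, -0.1, -0.4]
opening: 0.0855
```

```bash
python3 - <<'E'
from station import ctrl
from scipy.spatial.transform import Rotation as Ro
for i in range(2):
    o=ctrl.get_obs(); print(o['tool_pos'],o['q'],o['dq'].round(3),Ro.from_rotvec(o['tool_rot']).as_matrix().round(3).tolist())
E
```

```text
[ 0.53198759 -0.06204991  0.03869529] [-0.25810101  0.01672703  1.99415647  0.00643461  1.08756701 -1.80315823] [-0.002 -0.024 -0.049 -0.002 -0.008 -0.002] [[-0.999, 0.029, 0.043], [0.028, 1.0, -0.006], [-0.043, -0.004, -0.999]]
[ 0.53198759 -0.06204991  0.03869529] [-0.25810101  0.01672703  1.99415647  0.00643461  1.08756701 -1.80315823] [-0.002 -0.024 -0.049 -0.002 -0.008 -0.002] [[-0.999, 0.029, 0.043], [0.028, 1.0, -0.006], [-0.043, -0.004, -0.999]]
```

Call:
{"fn": "step_arm", "kwargs": {
  "moves": [
    [1,-0.004,0.001,-0.003,0],
    [0,0,0,0,0],
    [0,0,0,0,0],
    [0,0,0,0,0],
    [0,0,0,0,0],
    [0,0,0,0,0],
    [0,0,0,0,0]
  ],
  "newtons": 50
}}

```text
t: 4.3
tool_pos: [0.5298, -0.0617, 0.0386]
tool_rot: [0.044, 3.093, -0.01]
contact_force: [-0.4, -0.1, 0.0]
opening: 0.0155
```

Call:
{"fn": "step_arm", "kwargs": {
  "moves": [
    [0,0,0,0.01,0],
    [0,0,0,0.01,0],
    [0,0,0,0.01,0],
    [0,0,0,0.003,0],
    [0,0,0,0,0]
  ]
}}

```text
t: 4.92
tool_pos: [0.5287, -0.0613, 0.073]
tool_rot: [0.044, 3.095, -0.009]
contact_force: [0.4, -0.6, -2.6]
opening: 0.0153
```

```bash
cat > look.py <<'E'
from station import ctrl
import cv2,sys
o=ctrl.get_obs(); print(o['t'],o['tool_pos'],o['tool_rot'],o['opening'],o['contact_force'],o['wrist_torque'],o['q'])
p=ctrl.get_image('scene'); cv2.imwrite(f'pics/{sys.argv[1]}.png',cv2.resize(p['color'][130:330,90:350,::-1],None,fx=3,fy=3,interpolation=cv2.INTER_CUBIC))
E
python3 look.py s2
```

```text
4.925 [ 0.52870511 -0.06129432  0.0729513 ] [ 0.04385846  3.09487288 -0.00904684] 0.015264236326478782 [ 0.38250043 -0.60053674 -2.60666376] [0.01022534 0.01046168 0.00769406] [-0.25821946 -0.0444911   1.989148    0.00606516  1.15050881 -1.8030212 ]
```

View pics/s2.png

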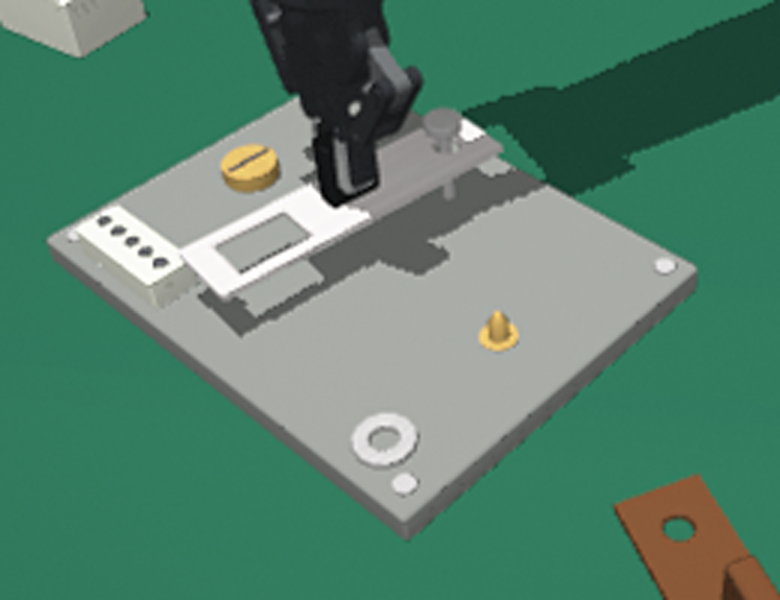

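The link is lifted about 34 mm and level, with the eye still on the bolt. Now the swing.

Call:
{"fn": "step_arm", "kwargs": {
  "moves": [
    [0,-0.0003,0.0099,0,8],
    [0,-0.0017,0.0097,0,8],
    [0,-0.003,0.0094,0,8],
    [0,0,0,0,0]
  ]
}}

```text
t: 5.48
tool_pos: [0.5223, -0.0315, 0.0711]
tool_rot: [-0.618, 3.036, 0.008]
contact_force: [-0.2, -0.8, -3.2]
opening: 0.015
```

```bash
cat > st.py <<'E'
from station import ctrl
import numpy as np
from scipy.spatial.transform import Rotation as Ro
o=ctrl.get_obs(); R=Ro.from_rotvec(o['tool_rot']).as_matrix()
g=o['tool_pos']-.019*R[:,2]
ux=-R[:,0]; yaw=np.degrees(np.arctan2(ux[1],ux[0]))
B=np.array([.458,-.058]); d=g[:2]-B
print('t',o['t'],'tcp',o['tool_pos'].round(4),'grasp',g.round(4),'linkyaw',yaw.round(1),'r',np.hypot(*d).round(4),'ang',np.degrees(np.arctan2(d[1],d[0])).round(1),'z',R[:,2].round(3),'linkx z',ux[2].round(3),'F',o['contact_force'].round(1),'M',o['wrist_torque'].round(2),o['opening'],'q6',o['q'][5])
l=ux[:2]/np.hypot(*ux[:2])
print('slot est',g[:2]+(.06-.002)*l,'eye est',g[:2]-.072*l)
E
python3 st.py
```

```text
t 5.475 tcp [ 0.5223 -0.0315  0.0711] grasp [ 0.5215 -0.0318  0.0901] linkyaw 23.0 r 0.0687 ang 22.4 z [ 0.042  0.014 -0.999] linkx z 0.044 F [-0.2 -0.8 -3.2] M [0.02 0.02 0.02] 0.015048262169656657 q6 -2.1965722960298155
slot est [ 0.57491236 -0.00907695] eye est [ 0.45527506 -0.05993868]
```

Call:
{"fn": "step_arm", "kwargs": {
  "moves": [
    [0,-0.003,0.0094,0.001,7.9],
    [0,-0.0047,0.0084,0,7.9],
    [0,-0.0065,0.0072,0,7.9],
    [0,-0.0075,0.0062,0,7.9],
    [0,0,0,0,0]
  ]
}}

```text
t: 6.1
tool_pos: [0.5, -0.0011, 0.0709]
tool_rot: [-1.428, 2.755, 0.025]
contact_force: [0.2, -0.0, -3.1]
opening: 0.0151
```

```bash
python3 st.py
```

```text
t 6.1 tcp [ 0.5    -0.0011  0.0709] grasp [ 0.4995 -0.0017  0.0899] linkyaw 54.8 r 0.0699 ang 53.6 z [ 0.027  0.032 -0.999] linkx z 0.042 F [ 0.2 -0.  -3.1] M [-0.05 -0.03 -0.07] 0.015068827717415648 q6 -2.713789967858474
slot est [0.5328932 0.0456899] eye est [ 0.45796615 -0.06054538]
```

Call:
{"fn": "step_arm", "kwargs": {
  "moves": [
    [0,-0.0085,0.006,0,7.4],
    [0,0,0,0,0]
  ]
}}

```text
t: 6.35
tool_pos: [0.492, 0.0041, 0.0709]
tool_rot: [-1.596, 2.662, 0.028]
contact_force: [0.1, 0.2, -1.8]
opening: 0.0155
```

```bash
python3 st.py;python3 look.py s3; python3 - <<'E'
from station import ctrl
import cv2
p=ctrl.get_image('top');cv2.imwrite('pics/t3.png',cv2.resize(p['color'][85:265,230:460,::-1],None,fx=3.4,fy=3.3333,interpolation=cv2.INTER_CUBIC))
E
```

```text
t 6.35 tcp [0.492  0.0041 0.0709] grasp [0.4916 0.0035 0.0899] linkyaw 61.9 r 0.07 ang 61.4 z [ 0.023  0.035 -0.999] linkx z 0.042 F [ 0.1  0.2 -1.8] M [-0.01 -0.03 -0.02] 0.015496839467444002 q6 -2.831225750267119
slot est [0.51887387 0.05463299] eye est [ 0.45764714 -0.06004608]
6.35 [0.4919999 0.0041265 0.0709408] [-1.59612618  2.66179728  0.02751468] 0.015496839467444002 [ 0.07828112  0.20938629 -1.75524918] [-0.00587983 -0.02683433 -0.02157761] [-0.16486475 -0.1260192   2.06877998  0.04106406  1.18182076 -2.83122575]
```

View pics/s3.png

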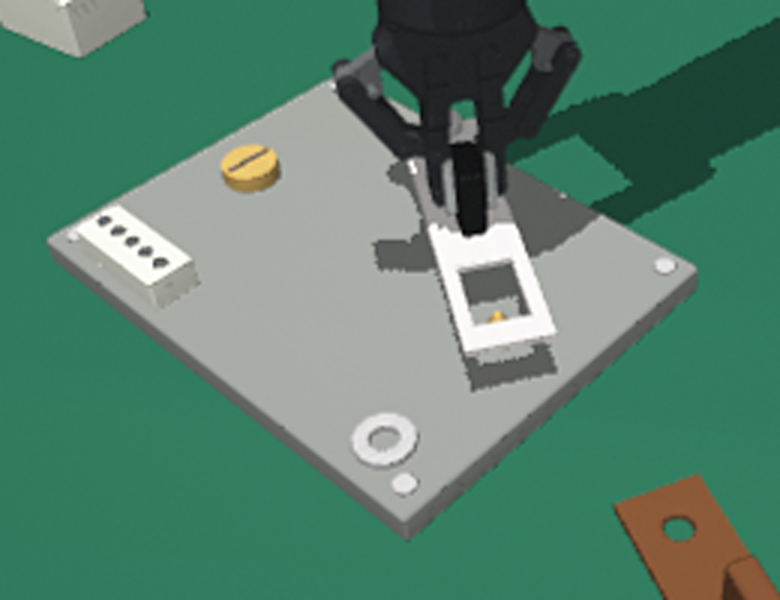

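View pics/t3.png

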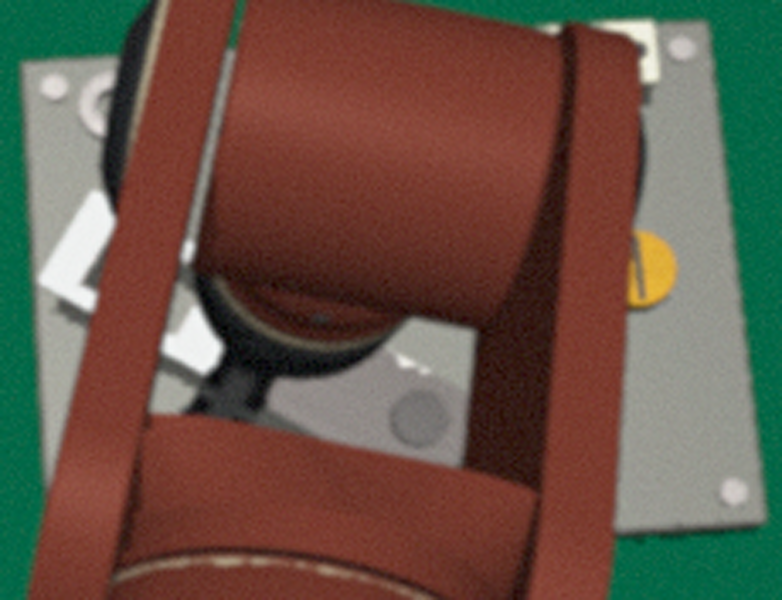

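The stud tip shows through the slot in the scene view at (498,315), and the slot estimate is about 2 mm from the stud. Lowering.

Call:
{"fn": "step_arm", "kwargs": {
  "moves": [
    [0,-0.001,0.001,-0.008,0.3],
    [0,0,0,-0.008,0],
    [0,0,0,-0.008,0],
    [0,0,0,0,0]
  ]
}}

```text
t: 6.95
tool_pos: [0.4917, 0.0044, 0.045]
tool_rot: [-1.598, 2.661, 0.027]
contact_force: [-0.2, 0.4, -2.8]
opening: 0.0151
```

```bash
python3 st.py
```

```text
t 6.95 tcp [0.4917 0.0044 0.045 ] grasp [0.4913 0.0038 0.064 ] linkyaw 62.0 r 0.0702 ang 61.7 z [ 0.023  0.034 -0.999] linkx z 0.041 F [-0.2  0.4 -2.8] M [-0.06  0.02  0.  ] 0.015054400679525997 q6 -2.8339864805190667
slot est [0.51851352 0.054971  ] eye est [ 0.45741727 -0.05977764]
```

Call:
{"fn": "step_arm", "kwargs": {
  "moves": [
    [0,0,0,-0.004,0],
    [0,0,0,-0.002,0],
    [0,0,0,0,0]
  ]
}}

```text
t: 7.32
tool_pos: [0.4921, 0.0044, 0.0391]
tool_rot: [-1.597, 2.661, 0.027]
contact_force: [-0.5, -0.1, -1.5]
opening: 0.0153
```

```bash
python3 st.py; python3 look.py s4
```

```text
t 7.325 tcp [0.4921 0.0044 0.0391] grasp [0.4916 0.0037 0.0581] linkyaw 62.0 r 0.0703 ang 61.4 z [ 0.024  0.034 -0.999] linkx z 0.042 F [-0.5 -0.1 -1.5] M [0.11 0.14 0.1 ] 0.01530021704637701 q6 -2.834541332224924
slot est [0.51889751 0.05493803] eye est [ 0.45779206 -0.0598057 ]
7.325 [0.49208683 0.00439905 0.03909421] [-1.59735328  2.66068936  0.02683975] 0.01530021704637701 [-0.53191848 -0.06766596 -1.50185594] [0.11269434 0.14405978 0.09839609] [-0.16421039 -0.07587331  2.08365674  0.0421542   1.11631967 -2.83454133]
```

View pics/s4.png

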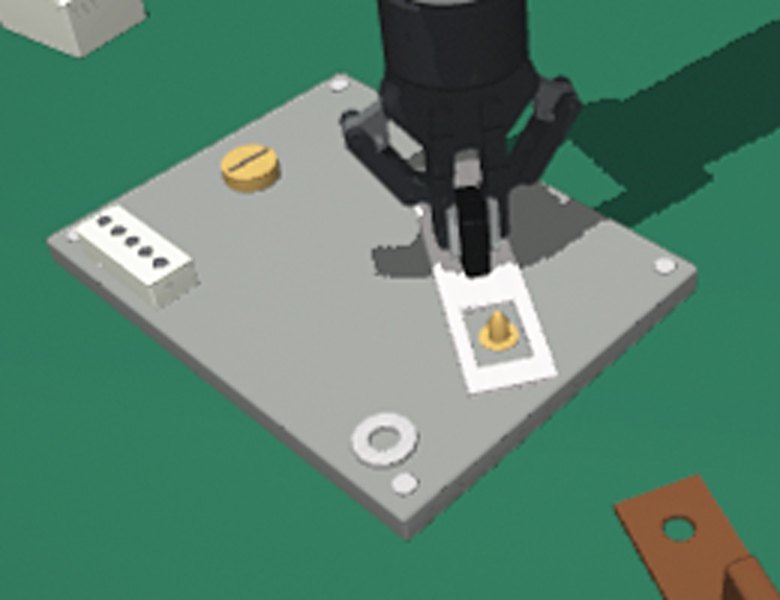

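The stud stands centred in the slot and the link is down. Releasing and rising.

Call:
{"fn": "step_arm", "kwargs": {
  "moves": [
    [0.5,0,0,0,0],
    [0.7,0,0,0,0],
    [0.7,0,0,0,0],
    [0.7,0,0,0,0],
    [0.7,0,0,0.02,0],
    [0.7,0,0,0.04,0],
    [0.7,0,0,0.05,0],
    [0.7,0,0,0.05,0],
    [0.7,0,0,0.03,0],
    [0.7,0,0,0,0]
  ]
}}

```text
t: 8.62
tool_pos: [0.492, 0.0043, 0.2364]
tool_rot: [-1.596, 2.659, 0.023]
contact_force: [-0.3, 0.3, -0.7]
opening: 0.0601
```

```bash
python3 st.py; python3 look.py s5
```

```text
t 8.625 tcp [0.492  0.0043 0.2364] grasp [0.4914 0.0037 0.2554] linkyaw 61.9 r 0.0701 ang 61.5 z [ 0.027  0.034 -0.999] linkx z 0.042 F [-0.3  0.3 -0.7] M [-0.01  0.02  0.05] 0.0600934843748771 q6 -2.8185812325849793
slot est [0.51872663 0.05484473] eye est [ 0.4575827 -0.0598785]
8.625 [0.49196533 0.00429869 0.2364335 ] [-1.59550343  2.65884732  0.02290146] 0.0600934843748771 [-0.28828737  0.27664619 -0.65747199] [-0.01415492  0.02053693  0.04956742] [-0.16430199 -0.29718245  1.92455974  0.03772098  1.49283596 -2.81858123]
```

View pics/s5.png

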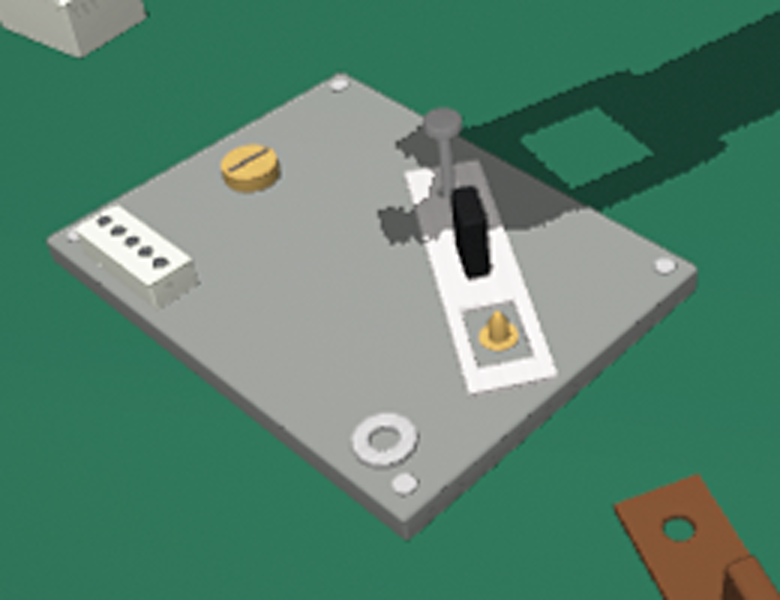

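The link lies flat, the slim stud is inside its slot at (498,330), the eye is on the bolt and the gripper is clear.

```bash
python3 -c "
from station import ctrl
print(ctrl.finish_job())"
```

```text
the job is handed in; nothing more can be done
None
```

The link is on the slim stud, lying flat on the board, and the handle has been let go. I handed the job in at about 8.6 s; no verdict was reported.

I took the link by its black handle and raised it about 34 mm. I then swung it about 64° around the tall bolt, on the side away from the squat terminal, and lowered it so the slot dropped over the stud.

**Final checks:**
- **Picture:** the last picture shows the stud near the middle of the slot and the eye still on the bolt. The gripper is about 0.2 m above the board.
- **Slot position:** the tool pose puts the slot centre about 2 mm from the stud. I estimated this from the tool's position and did not measure it directly.
- **Forces:** the wrist force read about 3 N or less at each check.

**One deviation:** the tool leaned about 2.5° after the first descent and stayed that way. This didn't affect the grip, and the link looks flat in the picture, though I did not measure its tilt.

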